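# Close the lens press on a warning beacon

### The job

The press arm is held up by its ratchet. Press the thumb plate of the pawl down until the pawl has thrown over and stays free of the teeth, then push the arm down by its crossbar until the rubber pad rests on the dome of the beacon in the nest. Only push: do not force the arm against the engaged pawl, leave the beacon in its nest, and leave the other things on the bench alone.

Things in the scene. Friction and masses are not known exactly. Their poses are not given: they have to be found in the camera images.
- fixture: the lens press, bolted down: base plate 130 x 340 x 12 mm; along its own y, from -y to +y: pawl, two grey cheek plates (60 mm apart over their outsides, 200 mm high at the pawl, else 152), arm hinge, round nest (92 mm wide, 18 high, at y = +60 mm). Origin: on the bench under its middle, z up. Arm and pawl move in its plane x = 0; all axes and offsets below are in this frame
- clamp_pivot (a point): axis of the arm's hinge, parallel to the press's x axis, at (0, -50, 140) mm in the press's frame; fixed
- clamp (a joint): angle of the press arm above level, rad: 0 = level, pad on the dome; starts at 0.45 to 0.75. A grey bar 24 x 16 mm from the hinge towards +y; a 52 mm quadrant at its hinge, teeth 0.18 rad apart, is caught by the engaged pawl: the arm can sink one tooth at most. With the pawl free it does not fall: its stiff hinge keeps it where it is left; it takes 2 to 7 N down at the crossbar
- handle (a point): centre of the black crossbar at the arm's free end, a round bar 22 mm thick and 90 mm long, parallel to the press's x axis; 220 mm from the hinge axis, which it circles. Level, it is 140 mm above the bench
- pad (a point): centre of the underside of the round rubber pad (36 mm wide) below the arm, 110 mm from the hinge; it comes down on top of the beacon in the nest
- pawl_pivot (a point): axis of the pawl, parallel to the press's x axis, at (0, -115, 186) mm in the press's frame; fixed
- pawl (a joint): angle of the pawl, rad: 0 to 0.15 = engaged in the teeth, 0.7 = thrown over on its stop, free. A steel rocker: nose on the quadrant, thumb plate on the -y side, and a dark 28 mm ball weight 30 mm above the pivot that keeps it at either end: past about 0.4 it falls over and stays. Pressing the thumb plate down makes it grow, with under 1 N (some 7 N if a tooth jams the nose)
- thumb (a point): middle of the upper face of the pawl's thumb plate, a steel plate 36 mm (along x) x 30 x 6 mm, 62 mm from the pawl's axis. Engaged, its outer (-y) edge is tilted up by up to 0.35 rad and it is about 205 mm above the bench; free, that edge is tilted down by 0.35 rad and it is about 166 mm above the bench
- beacon: the beacon in the nest: black round base 72 mm wide and 40 mm high, amber dome above it, 60 mm wide, 96.5 mm high over all; loose; origin at the centre of its underside, 12 mm above the bench
- spare: another beacon of the same kind that stands loose on the bench beside the press; origin at the centre of its underside; leave alone
- tub: a small open plastic tub 100 x 80 x 40 mm, loose on the bench beside the press; origin at the centre of its underside; leave alone
- screwdriver: a screwdriver about 200 mm long that lies loose on the bench near the press; leave alone

How it is judged:
On the way, in this order (a step that is already met when the one before it is completed fails the run):
1. the pawl is pressed over and free of the teeth while the arm is still up (value of joint pawl above 0.55 rad and value of joint clamp above 0.22 rad), for 0.2 s.
2. the arm is pushed down until its pad rests on the dome (value of joint clamp below 0.025 rad and value of joint pawl above 0.55 rad), for 0.2 s.
At the end, for the whole second after the job is handed in: The pawl stays thrown over (above 0.55 rad), the arm is down at rest (below 0.025 rad, the pad within about 3 mm of the dome or on it), and the beacon stands upright in its nest under the pad (all of step 2 and velocity of joint clamp between -0.05 and 0.05 rad/s and distance between pad and beacon below 0.101 m and angle between beacon's own z axis and vertical below 0.05 rad and linear speed of beacon below 0.02 m/s); the robot touches nothing.
It fails at once if the arm was forced more than a tooth with the pawl still engaged (distance of handle from where it was at the start of the episode above 0.06 m and value of joint pawl below 0.3 rad).
It fails at once if the beacon was lifted or knocked out of its nest (distance of beacon from where it was at the start of the episode above 0.012 m).
It fails at once if the spare beacon was moved (distance of spare from where it was at the start of the episode above 0.03 m).
It fails at once if the tub was moved (distance of tub from where it was at the start of the episode above 0.03 m).
It fails at once if the screwdriver was moved (distance of screwdriver from where it was at the start of the episode above 0.03 m).
It also fails if it takes over 43 s, if anything falls off the work surface, if the arm or the gripper's body presses on something with over 40 N, if the wrist force passes 120 N, or if a joint passes its speed limit or range.

### The arm

A 6-joint arm with a two-finger parallel gripper is mounted at the origin on the work surface. World frame = base frame: x ahead of the robot, y to its left, z up, the work surface at z = 0. Lengths are in m, angles in rad, forces in N, time in s.
With the tool pointing down it reaches from about 0.275 to 0.825 m from the base axis. Payload 5.2 kg.
Tool frame: the origin (TCP) lies at the very end of the fingers, on their centre line; the grasp point (between the pads) lies 19 mm behind it; z points along the fingers, y is the line along which they close (so a half turn about z gives the same grasp; the last joint's range is limited). The gripper opens to 93 mm and grips with 3 to 60 N. Pads are 15 mm wide; open, the fingers measure 128 mm over their backs; the gripper's body (75 mm by 188 mm) begins 65 mm behind the grasp point.
Start: joints at [-1.437, 0.259, 1.535, -0, 1.348, -0.203], TCP at [0.182, -0.519, 0.179] pointing down, gripper open.
Joint ranges: [-3.14, 3.14], [-0.91, 2.08], [0.19, 2.58], [-1.22, 4.36], [0.22, 2.71], [-3.12, 3.12]. Speed limits (rad/s): [2.57, 2.57, 3.14, 3.14, 3.14, 3.14].

### API

Orientations are given as a unit quaternion [w, x, y, z].
In Python, from workcell import sense, camera, get_calibration, sign_off gives the robot as it stands.
- The arm moves only by the tool play_rows, never from a script. Its argument "targets" is a list of rows, each an object of numbers: "x", "y", "z": the shift along the tool's x, y, z scaled (see below); "yaw": the turn about the tool's z scaled (see below). A call has 1 to 8 rows; each row is the pose to reach, as a shift and turn from the pose commanded when the call began, along the tool's axes at that moment, turning the shorter way round; what a row does not reach only later rows make up. The controller multiplies each number of a shift by 0.2 m and each number of a turn by pi rad. A row lasts 1/10 s, in which the tool goes at most 50 mm and 8.59 degrees, less where a joint would pass 70% of its speed; a pose out of reach is approached as far as the arm can. A call with a number of a shift or a turn outside -1 to 1 is refused whole. A call with a gripper value outside its range is refused whole. "grip" is the opening, from 0 (shut) to 1 (fully open), set as the call begins (left out, the last holds). The fingers move at their own pace and stop on an object; the grip force is fixed at half the most. Time passes only in rows, so rows that repeat a pose let the fingers close. It gives the time, the measured TCP pose, the force, the opening and the grip force at its end, in the units of the state.
- sense(): the state, without advancing time (a new reading comes with each control period).
- camera(name): name is "side" or "top" or "wrist"; returns the picture (400x640x3 uint8, blue, green, red); there is no depth.
- get_calibration(name): a dict with "K" (3x3 intrinsics, pixels), "rvec" (rotation vector, rad) and "tvec" (3), from world to camera coordinates, as OpenCV has them. Camera axes: x right, y down, z forward; pixel columns grow to the right and rows downward; lengths in m; the calibration is good to about 2 mm. A picture is of the moment at which its call begins: read the wrist's pose just before it. get_calibration takes no time and is no camera call; for the wrist camera it gives the pose at the moment of the call.
- sign_off(): hands the job in; it is judged then, once.
The state is a dict: "time": time; "joints": joint angles; "qvel": joint speeds; "joint_efforts": joint torques, N m; "ee_pos": TCP position; "tool_rot": TCP orientation; "contact_force": force on the tool from outside, world axes, zero at the start; "ft_torque": the same for the moment, N m; "gripper_width": finger opening in m; "grasp_force": force on a finger pad.
Only numpy, scipy, OpenCV 4.12 (cv2) and the standard library are available. Lean on these libraries where they do the work, as an engineer would, in place of code of your own. Each camera call takes 0.05 s, during which the arm holds its last target. There are 200 camera calls.

## Working session

There is one attempt and no reset: what is moved stays moved. The work goes in short steps, Python scripts to look and compute and a tool call to move; the robot and the scene stay as the last step left them, time stands still between calls to the robot, and variables do not carry over. Pictures are saved under pics/ and viewed, at most 10 in all, crops included, and the job is handed in when it is done.

Besides the shell and the picture viewer there is one more tool, called after ">>>" as name([rows], argument=value, ...), one row to a line, values as JSON. play_rows: Moves the arm, as the interface text tells. Its arguments: {"type":"object","properties":{"targets":{"type":"array","items":{"type":"object","properties":{"x":{"type":"number"},"y":{"type":"number"},"z":{"type":"number"},"yaw":{"type":"number"}}}},"grip":{"type":"number"}},"required":["targets"]}

```bash
mkdir -p pics; python3 - <<'E'
from workcell import *
import cv2
for n in("side","top"):
    cv2.imwrite(f"pics/{n}0.png",camera(n)); c=get_calibration(n); print(n,c)
s=sense();print(s["time"],s["ee_pos"],s["tool_rot"],s["gripper_width"])
E
```

```text
side {'K': array([[424.96288754,   0.        , 314.87736036],
       [  0.        , 424.96288754, 208.50839773],
       [  0.        ,   0.        ,   1.        ]]), 'rvec': array([ 0.15601777, -2.72333611,  1.48987816]), 'tvec': array([0.57271164, 0.17989567, 0.96684145])}
top {'K': array([[404.77975236,   0.        , 312.40617873],
       [  0.        , 404.77975236, 198.747418  ],
       [  0.        ,   0.        ,   1.        ]]), 'rvec': array([ 2.18521568, -2.19861211,  0.03935372]), 'tvec': array([0.02820995, 0.59394306, 1.03575316])}
0.1 [ 0.18169164 -0.51853993  0.17828807] [-8.32183581e-04  9.85851840e-01  1.67616997e-01  1.24715317e-05] 0.09268449480170642
```

View pics/top0.png

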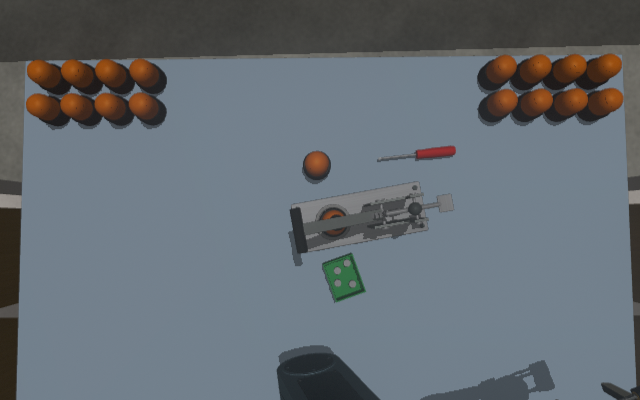

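View pics/side0.png

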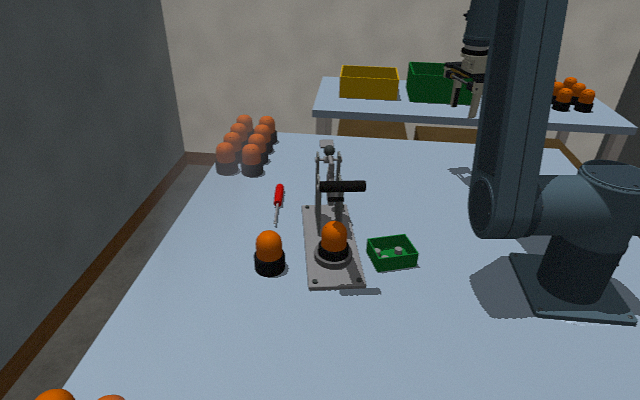

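The top view shows the press with its base corners near (291,203), (418,183), (428,230) and (302,251). The thumb plate is at (446,203), the crossbar at (299,230), the tub at (343,277), the spare at (317,165) and the screwdriver at (415,155). In the side view the crossbar is at (342,186) and the pawl ball at (328,150).

```bash
cat > h.py <<'E'
import numpy as np,cv2
from workcell import *
def ray(n,p):
    c=get_calibration(n);R=cv2.Rodrigues(c["rvec"])[0]
    d=R.T@np.linalg.inv(c["K"])@[p[0],p[1],1.];return -R.T@c["tvec"],d
def onz(n,p,z):
    o,d=ray(n,p);return o+d*(z-o[2])/d[2]
def proj(n,P):
    c=get_calibration(n);return cv2.projectPoints(np.array([P],float),c["rvec"],c["tvec"],c["K"],None)[0].ravel()
def cross(pa,pb):
    o1,d1=ray("top",pa);o2,d2=ray("side",pb)
    t=np.linalg.lstsq(np.c_[d1,-d2],o2-o1,rcond=None)[0];a=o1+d1*t[0];b=o2+d2*t[1];return (a+b)/2,np.linalg.norm(a-b)
E
python3 - <<'E'
from h import *
im=cv2.imread("pics/top0.png")[165:265,275:475];cv2.imwrite("pics/c1.png",cv2.resize(im,None,fx=4,fy=4,interpolation=cv2.INTER_CUBIC))
im=cv2.imread("pics/side0.png")[130:300,290:400];cv2.imwrite("pics/c2.png",cv2.resize(im,None,fx=3.5,fy=3.5,interpolation=cv2.INTER_CUBIC))
E
```

```text
(no output)
```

View pics/c1.png

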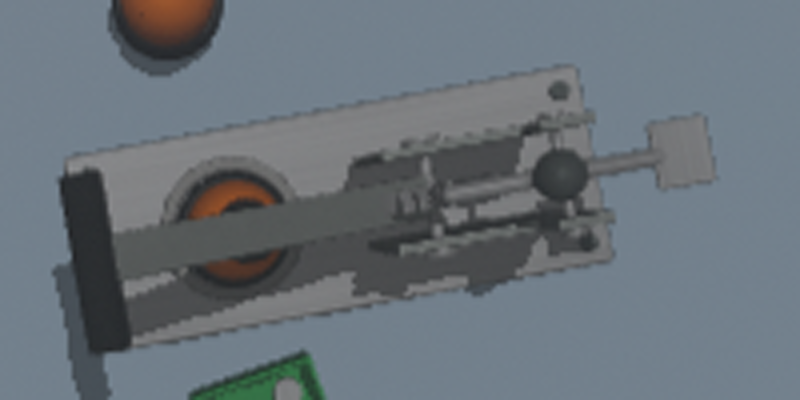

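View pics/c2.png

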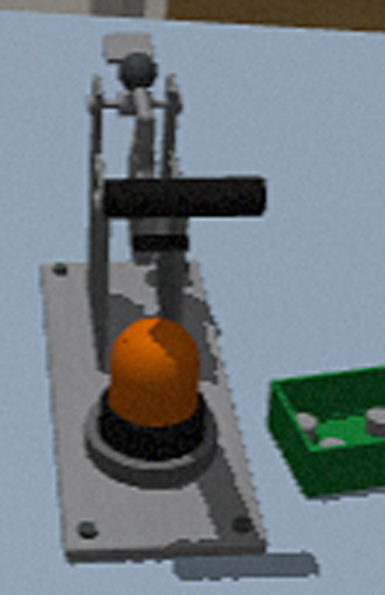

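In crop c1 the plate corners are (68,157), (577,66) and (612,260), the thumb plate is centred at (683,151) and the crossbar at (96,261). In c2 the crossbar is at (185,196) and the thumb plate at (127,47).

```bash
python3 - <<'E'
from h import *
np.set_printoptions(precision=4,suppress=True)
T=lambda u,v:(275+(u+.5)/4-.5,165+(v+.5)/4-.5); S=lambda u,v:(290+u/3.5-.4,130+v/3.5-.4)
A,B,C=[onz("top",T(*p),.012) for p in((68,157),(577,66),(612,260))]
print(A,B,C,np.linalg.norm(A-B),np.linalg.norm(B-C))
ey=(A-B)/np.linalg.norm(A-B);yaw=np.arctan2(ey[1],ey[0])-np.pi/2
O=(A+C)/2;O[2]=0;ex=np.array([ey[1],-ey[0],0])
print("O",O,"yaw",yaw)
h,e=cross(T(96,261),S(185,196));t,e2=cross(T(683,151),S(127,47))
for n,P,r in(("handle",h,e),("thumb",t,e2)): print(n,P,r,"local",(P-O)@ex,(P-O)@ey,P[2])
tz=onz("top",T(683,151),.205);print("thumb z205",tz,(tz-O)@ex,(tz-O)@ey)
b=onz("top",T(562,173),.214);print("ball",(b-O)@ex,(b-O)@ey)
s=sense();R=cv2.Rodrigues(np.zeros(3))[0]
from scipy.spatial.transform import Rotation as Ro
q=s["tool_rot"];print(Ro.from_quat([*q[1:],q[0]]).as_matrix(),s["ee_pos"])
E
```

```text
[0.5812 0.0787 0.012 ] [ 0.6383 -0.2522  0.012 ] [ 0.5125 -0.2724  0.012 ] 0.33573607086067064 0.12736216690608432
O [ 0.5469 -0.0968  0.    ] yaw 0.17073773026978722
handle [0.5211 0.0497 0.254 ] 0.0007020833520991403 local -0.00045416070361630064 0.14882391988043436 0.2539725132180112
thumb [ 0.5767 -0.2586  0.2045] 0.002104367385963715 local 0.0018900397539966408 -0.16446504341101445 0.20453967450824256
thumb z205 [ 0.5756 -0.2585  0.205 ] 0.0008530116174330904 -0.16419693349492528
ball 0.0008133432818659713 -0.09709632848887736
[[ 0.9438  0.3305 -0.0003]
 [ 0.3305 -0.9438  0.0016]
 [ 0.0003 -0.0016 -1.    ]] [ 0.1817 -0.5185  0.1783]
```

>>> play_rows([
  {"x": 0.2, "y": 0, "z": -0.25, "yaw": -0.04},
  {"x": 0.5, "y": -0.1, "z": -0.5, "yaw": -0.09},
  {"x": 0.8, "y": -0.2, "z": -0.6, "yaw": -0.13},
  {"x": 1, "y": -0.3, "z": -0.6, "yaw": -0.18},
  {"x": 1, "y": -0.3, "z": -0.6, "yaw": -0.22},
  {"x": 1, "y": -0.3, "z": -0.6, "yaw": -0.27},
  {"x": 1, "y": -0.3, "z": -0.6, "yaw": -0.31},
  {"x": 1, "y": -0.3, "z": -0.6, "yaw": -0.35},
], grip=0)

```text
time: 0.9
ee_pos: [0.3512, -0.3956, 0.2988]
tool_rot: [-0.0, 0.751, 0.661, 0.0]
contact_force: [-0.6, 0.3, -0.1]
gripper_width: 0.0336
grasp_force: 0.0
```

```bash
cat >> h.py <<'E'
from scipy.spatial.transform import Rotation as Ro
def go(P,ang=9.8):
    s=sense();q=s["tool_rot"];R=Ro.from_quat([*q[1:],q[0]]).as_matrix()
    a=np.degrees(np.arctan2(R[1,1],R[0,1]))
    print("t",s["time"],"p",s["ee_pos"].round(4),"F",s["contact_force"].round(1),"w",round(s["gripper_width"],4))
    print("shift/0.2",(R.T@(np.array(P)-s["ee_pos"])/.2).round(3),"yaw/pi",round(-(ang-a)/180,3))
E
python3 -c "
from h import *
go((.577,-.2625,.30));print(sense()['joints'])"
```

```text
t 0.9 p [ 0.3512 -0.3956  0.2988] F [-0.6  0.3 -0.1] w 0.0336
shift/0.2 [ 0.804  1.035 -0.006] yaw/pi -0.095
[-1.05574465e+00  1.68394691e-01  1.36281454e+00 -5.24070576e-05
  1.61098271e+00 -9.28332859e-01]
```

>>> play_rows([
  {"x": 0.8, "y": 1.0, "z": 0, "yaw": -0.095},
  {"x": 0.8, "y": 1.0, "z": 0, "yaw": -0.095},
  {"x": 0.8, "y": 1.0, "z": 0, "yaw": -0.095},
  {"x": 0.8, "y": 1.0, "z": 0, "yaw": -0.095},
  {"x": 0.8, "y": 1.0, "z": 0, "yaw": -0.095},
  {"x": 0.8, "y": 1.0, "z": 0, "yaw": -0.095},
  {"x": 0.8, "y": 1.0, "z": 0, "yaw": -0.095},
  {"x": 0.8, "y": 1.0, "z": 0, "yaw": -0.095},
])

```text
time: 1.7
ee_pos: [0.5695, -0.2651, 0.2986]
tool_rot: [-0.001, 0.647, 0.763, -0.0]
contact_force: [-0.6, -0.1, -0.1]
gripper_width: 0.0004
grasp_force: 0.0
```

```bash
python3 - <<'E'
from h import *
go((.577,-.2625,.30))
c=get_calibration("wrist");im=camera("wrist")
print(proj("wrist",(.5767,-.2586,.205)),proj("wrist",sense()["ee_pos"]))
cv2.imwrite("pics/w1.png",im)
E
```

```text
t 1.7 p [ 0.5695 -0.2651  0.2986] F [-0.6 -0.1 -0.1] w 0.0004
shift/0.2 [ 0.007  0.039 -0.007] yaw/pi -0.002
[326.48385762 185.42210515] [318.89686175 219.32040599]
```

View pics/w1.png

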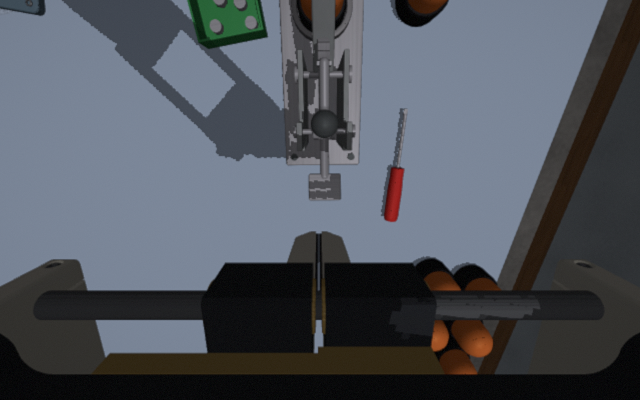

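The thumb plate shows at (325,186), against a prediction of (326.5,185.4), so the estimate holds. I'll press next.

>>> play_rows([
  {"x": 0.012, "y": 0.039, "z": 0.2},
  {"x": 0.012, "y": 0.039, "z": 0.38},
  {"x": 0.012, "y": 0.039, "z": 0.43},
  {"x": 0.012, "y": 0.039, "z": 0.47},
  {"x": 0.012, "y": 0.039, "z": 0.51},
  {"x": 0.012, "y": 0.039, "z": 0.55},
  {"x": 0.012, "y": 0.039, "z": 0.59},
  {"x": 0.012, "y": 0.039, "z": 0.62},
])

```text
invalid input
```

```bash
python3 - <<'E'
from h import *
go((.577,-.2615,.172))
cv2.imwrite("pics/s1.png",cv2.resize(camera("side")[110:260,270:400],None,fx=4,fy=4,interpolation=cv2.INTER_CUBIC))
E
```

```text
t 1.75 p [ 0.5692 -0.2655  0.299 ] F [-0.6  1.1 -0.4] w 0.0011
shift/0.2 [0.014 0.042 0.635] yaw/pi -0.003
```

View pics/s1.png

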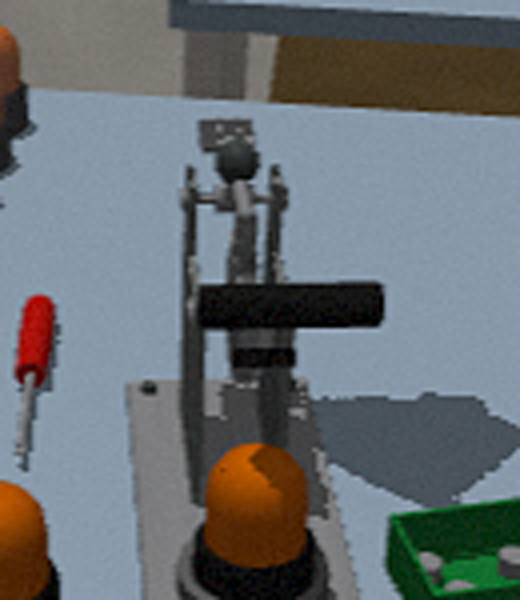

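The move was refused, probably because yaw was left out. The side view shows the pawl still engaged, with the ball at (237,158). I'll resend with yaw.

>>> play_rows([
  {"x": 0.012, "y": 0.039, "z": 0.2, "yaw": 0},
  {"x": 0.012, "y": 0.039, "z": 0.38, "yaw": 0},
  {"x": 0.012, "y": 0.039, "z": 0.43, "yaw": 0},
  {"x": 0.012, "y": 0.039, "z": 0.47, "yaw": 0},
  {"x": 0.012, "y": 0.039, "z": 0.51, "yaw": 0},
  {"x": 0.012, "y": 0.039, "z": 0.55, "yaw": 0},
  {"x": 0.012, "y": 0.039, "z": 0.59, "yaw": 0},
  {"x": 0.012, "y": 0.039, "z": 0.62, "yaw": 0},
])

```text
time: 2.6
ee_pos: [0.5778, -0.2611, 0.175]
tool_rot: [0.0, 0.647, 0.763, 0.0]
contact_force: [-0.7, 1.1, -0.2]
gripper_width: 0.0005
grasp_force: 0.0
```

```bash
python3 - <<'E'
from h import *
go((.577,-.2615,.172))
cv2.imwrite("pics/s2.png",cv2.resize(camera("side")[110:260,270:400],None,fx=4,fy=4,interpolation=cv2.INTER_CUBIC))
E
```

```text
t 2.6 p [ 0.5778 -0.2611  0.175 ] F [-0.7  1.1 -0.2] w 0.0005
shift/0.2 [-0.001 -0.004  0.015] yaw/pi -0.002
```

View pics/s2.png

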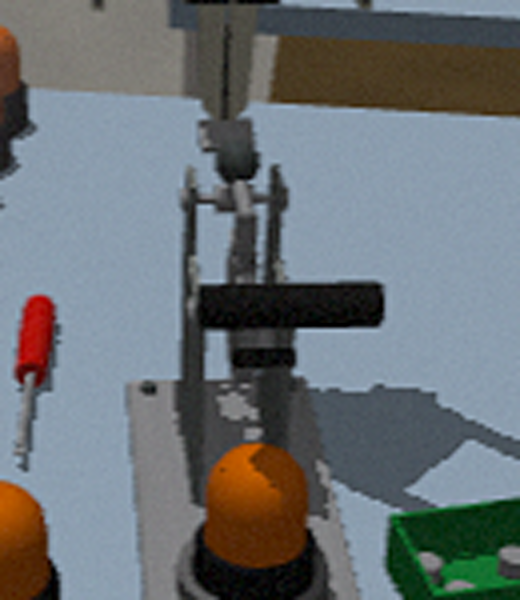

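```bash
python3 - <<'E'
from h import *
f=lambda p:(proj("side",p)-[270,110])*4
p=sense()["ee_pos"];ey=np.array([-.17,.985,0])
print(f(p),f(p+[0,0,.05]),f((.5767,-.2586,.2045)))
for d in(-.01,-.02,-.03):print(d,f(p+ey*d), f(p+ey*d+[0,0,.03]))
# predicted ball/pivot/crossbar views for shift
im=camera("top");print(proj("top",p),proj("top",p+[0,0,.1]));cv2.imwrite("pics/t2.png",cv2.resize(im[165:265,355:505],None,fx=5,fy=5,interpolation=cv2.INTER_CUBIC))
print(proj("wrist",p),proj("wrist",(.5767,-.2586,.205)))
E
```

```text
[222.96206057 173.52024561] [225.46182093 103.67615891] [225.09009339 132.245613  ]
-0.01 [221.65389315 167.1201296 ] [223.10946309 125.83437756]
-0.02 [220.36475705 160.81312296] [221.79121579 119.74207921]
-0.03 [219.09423996 154.59720853] [220.49227731 113.73901687]
[441.83363394 202.15419963] [457.67189105 200.1563071 ]
[318.86881536 219.15044505] [318.5488568  231.92264896]
```

View pics/t2.png

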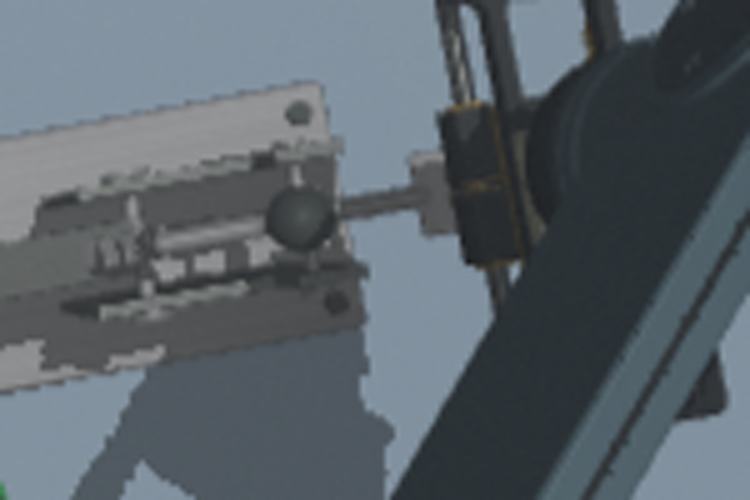

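The side crop shows the fingertips vanishing behind the thumb plate at (225,120). In the top crop the ball at (300,218) and the plate's left edge at 410 have not moved. So the tip went down behind the plate, and I need to find the true tip offset.

```bash
python3 - <<'E'
from h import *
np.set_printoptions(precision=4,suppress=True)
s=sense();q=s["tool_rot"];R=Ro.from_quat([*q[1:],q[0]]).as_matrix()
o,d=ray("wrist",(318,234));print("cam in tool",R.T@(o-s["ee_pos"]))
for z in(0,.005,-.02,-.05):
    P=onz("wrist",(318,234),s["ee_pos"][2]-z);print(z,R.T@(P-s["ee_pos"]))
c=get_calibration("wrist");print("axis in tool",R.T@cv2.Rodrigues(c["rvec"])[0].T[:,2],c["K"][0,0])
for n in("top","side"):print(n,ray(n,(320,200))[0])
# finger visible just left of the plate? gray profile in wrist image column 318
im=camera("wrist");cv2.imwrite("pics/w2.png",im)
im0=cv2.imread("pics/w1.png");print(im0[215:262:3,310].mean(1).round(),im[160:262:3,310].mean(1).round())
E
```

```text
cam in tool [ 0.0756 -0.0002 -0.2062]
0 [-0.0125 -0.0007 -0.    ]
0.005 [-0.0147 -0.0007  0.005 ]
-0.02 [-0.004  -0.0007 -0.02  ]
-0.05 [ 0.0088 -0.0006 -0.05  ]
axis in tool [-0.2803 -0.0012  0.9599] 276.7589518143297
top [0.5444 0.0128 1.0629]
side [0.5076 0.7735 0.6627]
[138. 137. 138. 136. 137. 138.  56.  56.  55.  56.  55.  56.  55.  56.
  57.  56.] [56. 56. 57. 57. 56. 57. 56. 57. 57. 56. 55. 55. 55. 54. 55. 54. 55. 55.
 60. 71. 76. 77. 77. 76. 60. 58. 59. 59. 57. 58. 59. 57. 59. 58.]
```

View pics/w2.png

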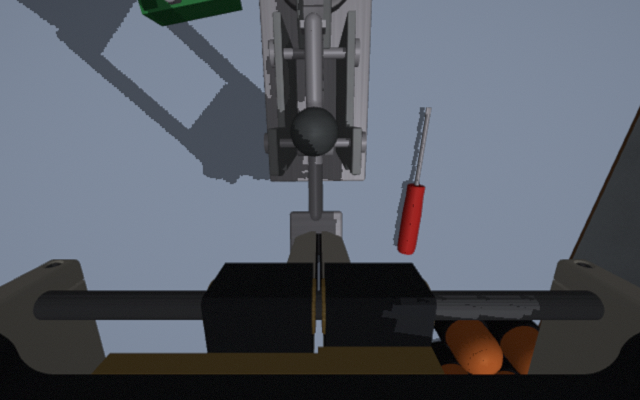

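The finger ends before (318,234) in the wrist view. The side view puts it about 38 mm above the nominal TCP, so the finger is still just above the plate rather than behind it. I'll press further, slightly outward so the gripper body clears the ball.

>>> play_rows([
  {"x": -0.025, "y": 0, "z": 0, "yaw": 0},
  {"x": -0.025, "y": 0, "z": 0.03, "yaw": 0},
  {"x": -0.025, "y": 0, "z": 0.06, "yaw": 0},
  {"x": -0.025, "y": 0, "z": 0.09, "yaw": 0},
  {"x": -0.025, "y": 0, "z": 0.12, "yaw": 0},
  {"x": -0.025, "y": 0, "z": 0.12, "yaw": 0},
])

```text
time: 3.35
ee_pos: [0.5778, -0.2653, 0.1496]
tool_rot: [-0.001, 0.647, 0.763, -0.0]
contact_force: [0.8, -0.6, 0.3]
gripper_width: 0.0004
grasp_force: 0.0
```

```bash
cat >> h.py <<'E'
def ball():
    for n,(r0,r1,c0,c1) in dict(top=(190,225,395,435),side=(135,165,315,345)).items():
        g=camera(n)[r0:r1,c0:c1].mean(2);m=(g<72).astype(np.uint8)
        k,l,st,ce=cv2.connectedComponentsWithStats(m)
        i=[j for j in range(1,k) if st[j,4]>25];print(n,[(st[j,4],(ce[j]+[c0,r0]).round(1).tolist()) for j in i])
E
python3 -c "
from h import *
go((.577,-.2665,.15));ball()"
```

```text
t 3.35 p [ 0.5778 -0.2653  0.1496] F [ 0.8 -0.6  0.3] w 0.0004
shift/0.2 [-0.005 -0.005 -0.002] yaw/pi -0.002
top [(np.int32(143), [419.3, 207.7]), (np.int32(134), [413.4, 219.7])]
side [(np.int32(237), [328.5, 152.5])]
```

The ball has moved about 10 mm, so the pawl is turning. I'll press a little more.

>>> play_rows([
  {"x": 0, "y": 0, "z": 0.02, "yaw": 0},
  {"x": 0, "y": 0, "z": 0.04, "yaw": 0},
  {"x": 0, "y": 0, "z": 0.055, "yaw": 0},
  {"x": 0, "y": 0, "z": 0.055, "yaw": 0},
])

```text
time: 3.85
ee_pos: [0.5781, -0.2657, 0.1393]
tool_rot: [-0.001, 0.647, 0.763, -0.0]
contact_force: [-0.1, 0.3, -0.2]
gripper_width: 0.0007
grasp_force: 0.0
```

```bash
python3 -c "
from h import *
go((.577,-.2665,.15));ball()"
```

```text
t 3.85 p [ 0.5781 -0.2657  0.1393] F [-0.1  0.3 -0.2] w 0.0007
shift/0.2 [-0.003 -0.006 -0.053] yaw/pi -0.002
top [(np.int32(143), [423.2, 206.9]), (np.int32(139), [413.4, 219.7])]
side [(np.int32(109), [326.2, 146.7]), (np.int32(103), [330.3, 159.8])]
```

>>> play_rows([
  {"x": -0.02, "y": 0, "z": -0.1, "yaw": 0},
  {"x": -0.02, "y": 0, "z": -0.3, "yaw": 0},
  {"x": -0.02, "y": 0, "z": -0.5, "yaw": 0},
  {"x": -0.02, "y": 0, "z": -0.75, "yaw": 0},
  {"x": -0.02, "y": 0, "z": -0.9, "yaw": 0},
  {"x": -0.02, "y": 0, "z": -0.9, "yaw": 0},
])

```text
time: 4.55
ee_pos: [0.581, -0.2711, 0.3266]
tool_rot: [0.005, 0.647, 0.763, 0.001]
contact_force: [0.1, -0.1, 0.1]
gripper_width: 0.0005
grasp_force: 0.0
```

```bash
python3 -c "
from h import *
ball();go((.521,.05,.31))
h,e=cross((298.6,229.9),(342.5,185.6));print(h)"
```

```text
top [(np.int32(108), [422.7, 207.3]), (np.int32(68), [407.0, 219.3])]
side [(np.int32(163), [328.2, 156.2])]
t 4.65 p [ 0.5794 -0.27    0.3207] F [ 0.5  0.5 -0.1] w 0.0004
shift/0.2 [ 1.626 -0.027  0.051] yaw/pi -0.002
[0.52105997 0.04978922 0.25400525]
```

The pawl stays over. Next I'll move above the crossbar.

>>> play_rows([
  {"x": 0.25, "y": 0, "z": 0, "yaw": 0},
  {"x": 0.5, "y": -0.01, "z": 0, "yaw": 0},
  {"x": 0.75, "y": -0.02, "z": 0, "yaw": 0},
  {"x": 1, "y": -0.02, "z": 0, "yaw": 0},
  {"x": 1, "y": -0.02, "z": 0, "yaw": 0},
])

```text
time: 5.15
ee_pos: [0.5405, -0.0672, 0.3191]
tool_rot: [-0.002, 0.644, 0.765, 0.0]
contact_force: [-1.2, -0.6, 0.1]
gripper_width: 0.0007
grasp_force: 0.0
```

>>> play_rows([
  {"x": 0.25, "y": 0, "z": 0, "yaw": 0},
  {"x": 0.5, "y": 0, "z": 0, "yaw": 0},
  {"x": 0.63, "y": 0, "z": 0, "yaw": 0},
  {"x": 0.63, "y": 0, "z": 0.1, "yaw": 0},
  {"x": 0.63, "y": 0, "z": 0.1, "yaw": 0},
  {"x": 0.63, "y": 0, "z": 0.1, "yaw": 0},
])

```text
time: 5.75
ee_pos: [0.5214, 0.0505, 0.2987]
tool_rot: [-0.001, 0.647, 0.762, -0.001]
contact_force: [0.3, -0.7, 0.0]
gripper_width: 0.0006
grasp_force: 0.0
```

```bash
python3 -c "
from h import *
go((.521,.05,.23))
ey=np.array([-.17,.985,0]);h=np.array([.521,.05,0])
for a in(.545,.45,.35,.25,.15,.07,0):print(a,.22*(np.cos(a)-np.cos(.545)),.14+.22*np.sin(a)+.011-.036)"
```

```text
t 5.75 p [0.5214 0.0505 0.2987] F [ 0.3 -0.7  0. ] w 0.0006
shift/0.2 [-0.002 -0.001  0.344] yaw/pi -0.002
0.545 0.0 0.22905197991099377
0.45 0.009970358545872153 0.21069241750447068
0.35 0.018533992854706593 0.1904375176401993
0.25 0.02503272880462508 0.16942887103599505
0.15 0.029401633174212533 0.14787638914419185
0.07 0.031333216084004745 0.13038742641425724
0 0.031871996028283237 0.11500000000000002
```

>>> play_rows([
  {"x": 0, "y": 0, "z": 0.2, "yaw": 0},
  {"x": 0, "y": 0, "z": 0.33, "yaw": 0},
  {"x": 0.02, "y": 0, "z": 0.38, "yaw": 0},
  {"x": 0.05, "y": 0, "z": 0.44, "yaw": 0},
  {"x": 0.075, "y": 0, "z": 0.49, "yaw": 0},
  {"x": 0.095, "y": 0, "z": 0.54, "yaw": 0},
  {"x": 0.11, "y": 0, "z": 0.59, "yaw": 0},
  {"x": 0.125, "y": 0, "z": 0.65, "yaw": 0},
])

```text
time: 6.55
ee_pos: [0.5186, 0.0771, 0.1702]
tool_rot: [0.0, 0.647, 0.763, 0.001]
contact_force: [-0.7, 2.3, 4.7]
gripper_width: 0.0006
grasp_force: 2.1
```

```bash
python3 -c "
from h import *
ball();go((.5156,.0815,.115))
cv2.imwrite('pics/s3.png',cv2.resize(camera('side')[110:310,240:440],None,fx=3,fy=3,interpolation=cv2.INTER_CUBIC))"
```

```text
top [(np.int32(124), [422.7, 207.2]), (np.int32(60), [407.3, 219.6])]
side [(np.int32(517), [329.5, 154.1])]
t 6.65 p [0.5171 0.0763 0.1683] F [-0.1 -0.6  0.5] w 0.0006
shift/0.2 [ 0.027 -0.003  0.267] yaw/pi -0.002
```

View pics/s3.png

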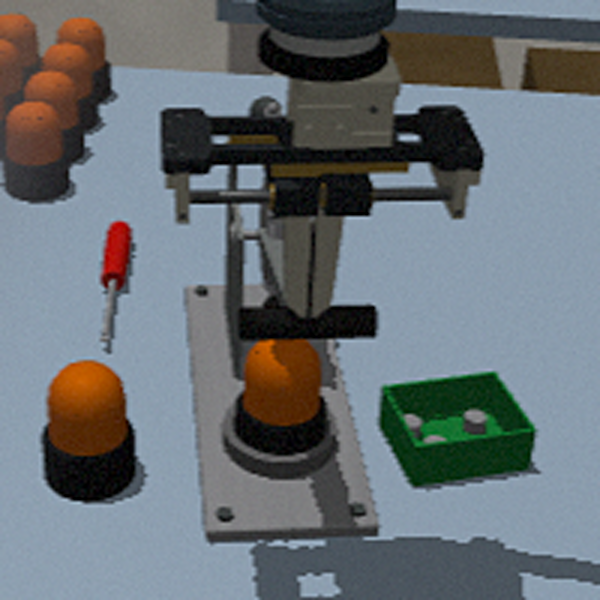

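The fingertips rest on the crossbar at (308,312) and the arm is following. I'll continue.

>>> play_rows([
  {"x": 0.005, "y": 0, "z": 0.05, "yaw": 0},
  {"x": 0.01, "y": 0, "z": 0.1, "yaw": 0},
  {"x": 0.015, "y": 0, "z": 0.15, "yaw": 0},
  {"x": 0.02, "y": 0, "z": 0.19, "yaw": 0},
  {"x": 0.02, "y": 0, "z": 0.22, "yaw": 0},
  {"x": 0.02, "y": 0, "z": 0.24, "yaw": 0},
])

```text
time: 7.3
ee_pos: [0.5168, 0.0796, 0.1212]
tool_rot: [-0.0, 0.647, 0.763, -0.0]
contact_force: [-1.1, 1.8, 2.2]
gripper_width: 0.0006
grasp_force: 1.1
```

```bash
cat >> h.py <<'E'
def bar():
    im=camera("side");g=im.max(2)[180:290,300:390];m=(g<45).astype(np.uint8)
    k,l,st,ce=cv2.connectedComponentsWithStats(m)
    print("side dark",[(st[j].tolist(),(ce[j]+[300,180]).round(1).tolist()) for j in range(1,k) if st[j,4]>60])
    h0=np.array([.5156,.0815,.14]);print("want",proj("side",h0),"per 4mm",proj("side",h0+[0,0,.004]))
E
python3 -c "
from h import *
bar();go((.5156,.0815,.115))"
```

```text
side dark [([0, 0, 90, 26, 1094], [345.7, 190.7]), ([18, 27, 46, 55, 796], [338.1, 244.0]), ([15, 76, 37, 13, 159], [332.9, 264.1])]
want [341.55150536 242.32588457] per 4mm [341.65561756 240.74891412]
t 7.35 p [0.5166 0.0795 0.1208] F [-0.2 -0.1 -0. ] w 0.0002
shift/0.2 [ 0.011 -0.003  0.029] yaw/pi -0.002
```

>>> play_rows([
  {"x": 0, "y": 0, "z": 0.01, "yaw": 0},
  {"x": 0, "y": 0, "z": 0.02, "yaw": 0},
  {"x": 0, "y": 0, "z": 0.03, "yaw": 0},
])

```text
time: 7.65
ee_pos: [0.517, 0.0795, 0.116]
tool_rot: [-0.0, 0.647, 0.763, -0.0]
contact_force: [-1.5, 0.6, 2.7]
gripper_width: 0.0005
grasp_force: 1.0
```

>>> play_rows([
  {"x": 0, "y": 0, "z": 0.01, "yaw": 0},
  {"x": 0, "y": 0, "z": 0.015, "yaw": 0},
])

```text
time: 7.85
ee_pos: [0.5171, 0.0797, 0.1129]
tool_rot: [-0.0, 0.647, 0.763, -0.0]
contact_force: [-0.9, 0.8, 2.6]
gripper_width: 0.0005
grasp_force: 0.9
```

>>> play_rows([
  {"x": 0, "y": 0, "z": 0.01, "yaw": 0},
  {"x": 0, "y": 0, "z": 0.015, "yaw": 0},
])

```text
time: 8.05
ee_pos: [0.5173, 0.0798, 0.1101]
tool_rot: [0.0, 0.647, 0.763, 0.0]
contact_force: [-2.0, 0.3, 7.3]
gripper_width: 0.0006
grasp_force: 3.6
```

>>> play_rows([
  {"x": 0, "y": 0, "z": 0.01, "yaw": 0},
  {"x": 0, "y": 0, "z": 0.01, "yaw": 0},
])

```text
time: 8.25
ee_pos: [0.5174, 0.0798, 0.1096]
tool_rot: [0.0, 0.647, 0.763, 0.0]
contact_force: [-4.5, 0.7, 13.2]
gripper_width: 0.0006
grasp_force: 6.4
```

```bash
python3 -c "
from h import *
bar();go((.5156,.0815,.115))"
```

```text
side dark [([0, 0, 90, 31, 1355], [344.5, 193.3]), ([18, 33, 46, 49, 765], [337.9, 246.9]), ([15, 76, 37, 14, 164], [333.4, 264.2])]
want [341.55150536 242.32588457] per 4mm [341.65561756 240.74891412]
t 8.3 p [0.5174 0.0798 0.1096] F [-5.   0.7 12.5] w 0.0005
shift/0.2 [ 0.01  -0.007 -0.027] yaw/pi -0.002
```

The force has risen to 13 N and the motion has stopped, so the pad is on the dome. I'll hold briefly and retreat.

>>> play_rows([
  {"x": 0, "y": 0, "z": 0, "yaw": 0},
  {"x": 0, "y": 0, "z": 0, "yaw": 0},
  {"x": 0, "y": 0, "z": -0.02, "yaw": 0},
  {"x": 0, "y": 0, "z": -0.05, "yaw": 0},
  {"x": 0, "y": 0, "z": -0.2, "yaw": 0},
  {"x": 0, "y": 0, "z": -0.5, "yaw": 0},
  {"x": 0, "y": 0, "z": -0.7, "yaw": 0},
  {"x": 0, "y": 0, "z": -0.7, "yaw": 0},
])

```text
time: 9.1
ee_pos: [0.5215, 0.0794, 0.2556]
tool_rot: [0.006, 0.647, 0.763, 0.004]
contact_force: [-0.5, -0.5, -0.0]
gripper_width: 0.0006
grasp_force: 0.0
```

```bash
python3 -c "
from h import *
bar();ball();go((.5156,.0815,.115))"
```

```text
side dark [([18, 57, 46, 25, 770], [338.0, 247.4]), ([15, 76, 37, 13, 173], [333.1, 264.0])]
want [341.55150536 242.32588457] per 4mm [341.65561756 240.74891412]
top [(np.int32(113), [422.6, 207.3]), (np.int32(60), [407.3, 219.6])]
side [(np.int32(342), [334.4, 150.1])]
t 9.25 p [0.517  0.0796 0.2475] F [ 0.5 -0.2 -1.1] w 0.0004
shift/0.2 [ 0.01  -0.005  0.663] yaw/pi -0.002
```

```bash
python3 -c "
from workcell import *
print(sign_off())"
```

```text
the job is handed in; nothing more can be done
None
```

I pressed the pawl over and it stayed over. I then pushed the arm down until the force rose to 13 N with the pad on the dome, backed the gripper clear and handed the job in at about 9 s; no verdict came back.

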